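Cycle the chip trap's gate, line up the cover's fastener and hold the cover shut

ROBOT

A 6-joint arm with a two-finger parallel gripper is mounted at the origin on the work surface. World frame = base frame: x ahead of the robot, y to its left, z up, the work surface at z = 0. Lengths are in mm, angles in rad, forces in N, time in s.
With the tool pointing down it reaches from about 350 to 775 mm from the base axis. Payload 7.3 kg.
Tool frame: the origin (TCP) lies at the very end of the fingers, on their centre line; the grasp point (between the pads) lies 19 mm behind it (bot.grasp_offset is the distance from the TCP to the grasp point, in mm); z points along the fingers, y is the direction in which the jaws open and shut (so a half turn about z gives the same grasp; the last joint's range is limited). The gripper opens to 92 mm and grips with 3 to 60 N. Pads are 19 mm wide; open, the fingers measure 130 mm over their backs; the gripper's body (75 mm by 190 mm) begins 47 mm behind the grasp point.
Start: joints at [-1.42, 0.342, 1.524, -0, 1.275, -0.146], TCP at [153.565, -502.06, 206.041] pointing down, gripper open.
Joint ranges: [-2.53, 2.53], [-0.77, 2.02], [0.04, 2.7], [-1, 4.14], [0.28, 2.66], [-3.11, 3.11]. Speed limits (rad/s): [2.57, 2.57, 3.14, 3.14, 3.14, 3.14].

INTERFACE

Orientations are given as [roll, pitch, yaw] about the fixed x, y, z axes, in that order (R = Rz(yaw) Ry(pitch) Rx(roll)).
In Python, from plant import bot gives the robot as it stands.
- The arm moves only by the tool servo_tool, never from a script. Its arguments are lists of equal length, an entry for each row: "angular": the turn, a rotation vector about the world's x, y, z in degrees, a list of three; "slide": the shift along the world's x, y, z in mm, a list of three; "grip": the opening, from -1 (shut) to 1 (fully open), so that 0 is half open. In form: {"angular": [[ax, ay, az], ...], "slide": [[dx, dy, dz], ...], "grip": [grip, ...]}. A call has 1 to 10 rows; each row is the pose to reach, as a shift and turn from the pose commanded when the call began; what a row does not reach only later rows make up. A row lasts 1/12 s, in which the tool goes at most 41.7 mm and 7.16 degrees, less where a joint would pass 70% of its speed; a pose out of reach is approached as far as the arm can. A call with a gripper value outside its range is refused whole. The fingers move at their own pace and stop on an object; the grip force is fixed at half the most. Time passes only in rows, so rows that repeat a pose let the fingers close. It gives the time, the measured TCP pose, the force and the opening at its end, in the units of the state.
- bot.get_obs(): the state, without advancing time (a new reading comes with each control period).
- bot.capture(name): name is "scene" or "top"; returns a dict with "img" (400x640x3 uint8, blue, green, red), "range_z" (400x640 float32, mm along the optical axis (not along the pixel's ray), 0 where there is no reading), "fov_y" (degrees; the focal length in pixels is half the picture's height over the tangent of half this angle, whatever the lens; pixels are square), "cx", "cy" (the principal point, pixels), "R" (3x3) and "t" (3): a world point X has camera coordinates R X + t. Camera axes: x right, y down, z forward; pixel columns grow to the right and rows downward; lengths in mm; the calibration is good to about 2 mm. A picture is of the moment at which its call begins.
- bot.close_job(): hands the job in, once; it reports no verdict.
The state is a dict: "time": time; "joint_positions": joint angles; "dq": joint speeds; "tau": joint torques, N m; "tool_pos": TCP position; "tcp_rot": TCP orientation; "contact_force": force on the tool from outside, world axes, zero at the start; "moment": the same for the moment, N m; "grip_width": finger opening in mm.
Only numpy, scipy, OpenCV 4.12 (cv2) and the standard library are available. Lean on these libraries where they do the work, as an engineer would, in place of code of your own. Each camera call takes 0.05 s, during which the arm holds its last target.

TASK

Empty the green chip trap and close it up: pull the black gate knob straight out to its stop and push it fully home again. Then, with the orange cover still up on its springs, turn the fastener clockwise until the slot in its wing lines up with the two white marks, and press the cover down until it sits fully on the trap's rim. Finish while you are still holding the cover down like that, without letting go, so that its screws can be fitted, and leave the other things on the bench where they are.

Things in the scene. Friction and masses are not known exactly. Their poses are not given: they have to be found in the camera images.
- trap: green metal chip trap fixed to the bench: box 150 mm (x) by 200 mm (y), 80 mm tall, on a foot flange 170 x 230 mm, 8 mm thick. Origin: centre of its underside on the bench, x axis from the front (robot side, where the gate knob sticks out) to the back (a pipe stub 55 mm long), z up
- gate_knob (a point): centre of the black gate knob with a red end, a round knob 32 mm in diameter and 26 mm long, its axis along the trap's x axis. Pushed home it is 108 mm in front of the trap's origin and 55 mm above the bench, 20 mm of free steel rod between it and the trap's front face. It slides out along the trap's minus x axis; this point moves with it
- gate (a joint): how far the gate knob is pulled out, m: 0 = pushed home, 0.040 = right out at its stop. A sprung detent holds it at each end: it must be pulled about 7 mm over the home detent and over another one just before the stop (needs about 6 N), and likewise back; within 6 mm of an end it snaps to it
- cover (a joint): how far the cover is pressed down, m: 0 = up on its springs (underside 92 mm above the bench), 0.012 = seated on the trap's rim. Springs push it back up as soon as it is let go; it takes about 3 N to start it and 9 N to hold it seated. It moves only straight up and down. Unless the fastener's slot is in line with the marks, the pin under the cover strikes the jaws below and stops the cover after about 4 mm
- cover_plate: orange sprung cover plate on top of the trap, 130 mm (x) by 180 mm (y), 6 mm thick, axes as the trap's. Origin: centre of its underside. Two white marks lie on its top on a line along the trap's x axis through its middle, one in front of the fastener and one behind. Its top is flat and may be pressed anywhere
- wing (a point): middle of the black wing of the quarter-turn fastener in the middle of the cover: an upright bar 36 mm long, 12 mm thick, 22 mm tall (10 to 32 mm above the cover's underside; a disc 38 mm across and 4 mm tall lies under it), this point at half its height, 21 mm above the cover's underside. It rides up and down with the cover. A white slot line runs along the top of the bar. x axis along the bar and its slot, z up
- turnlock (a joint): angle of the fastener, rad: 0 = slot in line with the two white marks (along the trap's x axis), positive = turned counterclockwise seen from above. It starts 0.7 to 1.3 counterclockwise, so it is to be turned clockwise. It turns with light friction (0.04 N m), stays where it is left, has no detent or stop at 0 and goes on to -0.4
- brush: bench brush, about 160 mm long, lying left of the trap; loose, to be left alone; origin at the middle of its underside
- screwdriver: red-handled screwdriver, about 170 mm long, lying right of the trap; loose, to be left alone; origin at the middle of its underside
- can_white: white paint can, 90 mm across, 110 mm tall; loose, to be left alone; origin at the middle of its underside
- can_grey: grey metal paint can, 90 mm across, 110 mm tall; loose, to be left alone; origin at the middle of its underside
- glue: yellow glue bottle with red cap, 60 mm across, 160 mm tall; loose, to be left alone; origin at the middle of its underside
- tape: roll of masking tape lying flat, 96 mm across, 24 mm tall; loose, to be left alone; origin at the middle of its underside
- frame_corner: L-shaped corner of a wooden picture frame lying flat, 150 x 150 mm, 22 mm thick; loose, to be left alone; origin at the underside, middle of the long arm
- timer: small black digital timer, 50 x 70 x 77 mm; loose, to be left alone; origin at the middle of its underside

How it is judged:
By the outcome, as a careful person would: the job done as asked, in the order asked, and still so for the second after the job is handed in, while the arm keeps its last pose, push and grip.
It also fails if it takes over 51 s, if anything falls off the work surface, if the arm or the gripper's body presses on something with over 40 N, if the wrist force passes 120 N, or if a joint passes its speed limit or range.

## Working session

There is one attempt and no reset: what is moved stays moved. The work goes in short steps, Python scripts to look and compute and a tool call to move; the robot and the scene stay as the last step left them, time stands still between calls to the robot, and variables do not carry over. Pictures are saved under pics/ and viewed, and the job is handed in when it is done.

Besides the shell and the picture viewer there is one more tool, called after ">>>" in YAML: its name, and indented under it one key for each argument. servo_tool: Moves the arm, as the interface text tells. Its arguments: {"type":"object","properties":{"angular":{"type":"array","items":{"type":"array","items":{"type":"number"}}},"slide":{"type":"array","items":{"type":"array","items":{"type":"number"}}},"grip":{"type":"array","items":{"type":"number"}}},"required":["angular","slide","grip"]}

```bash
mkdir -p pics; ls
python3 - <<'E'
from plant import bot
import cv2
o=bot.get_obs(); print({k:(v if not hasattr(v,'round') else v) for k,v in o.items()})
for n in("scene","top"):
    c=bot.capture(n); cv2.imwrite(f"pics/{n}0.png",c["img"]); print(n,c["fov_y"],c["cx"],c["cy"],c["R"],c["t"])
E
```

```text
pics
{'time': 0.0, 'joint_positions': array([-1.41999269e+00,  3.42724495e-01,  1.52506230e+00, -1.61763625e-05,
        1.27539941e+00, -1.45993278e-01]), 'dq': array([-2.32599543e-05, -2.45835703e-04,  1.01941214e-03, -8.98239403e-04,
        3.21710461e-04, -4.74484697e-04]), 'tau': array([ 4.13088837e-04, -4.31246674e+01, -2.44222641e+01,  7.17507885e-02,
        5.59083035e-02, -1.30196536e-04]), 'tool_pos': array([ 153.49017933, -501.57796032,  205.32827527]), 'tcp_rot': array([-3.14001381e+00, -2.16517548e-04,  2.96801468e-01]), 'contact_force': array([-0.44877927,  1.12243031,  0.14306318]), 'moment': array([-0.02814818, -0.00905246,  0.01655933]), 'grip_width': 91.65159976916787}
scene 55.23317244356854 320.5112121640884 194.95222795571917 [[-0.60402855  0.79680975 -0.01561169]
 [ 0.59600836  0.43863144 -0.67258939]
 [-0.52907801 -0.41556789 -0.73985119]] [ 335.33090384 -267.06112599 1547.04107981]
top 42.53740138800841 319.7613222870794 198.81228231725467 [[-0.02359971 -0.99959337 -0.01600492]
 [-0.99527176  0.02500046 -0.09385685]
 [ 0.09421881  0.01371425 -0.99545705]] [  39.51573459  565.79266759 1595.90356396]
```

View pics/scene0.png

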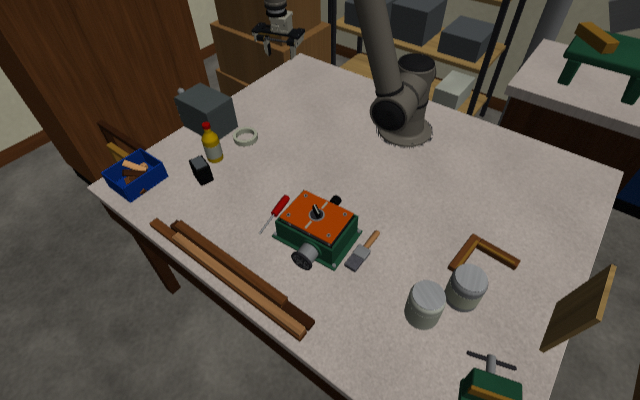

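View pics/top0.png

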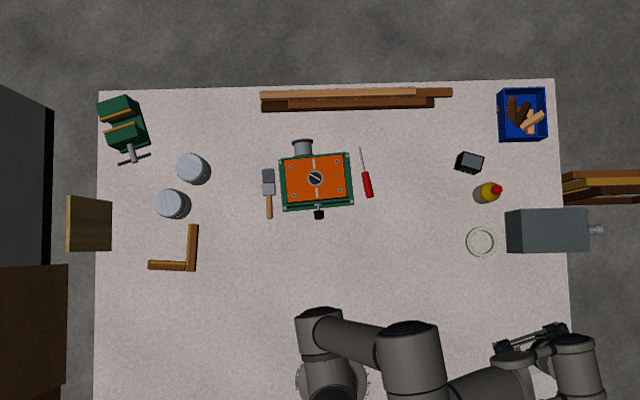

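The top view shows the trap at about (316,180), the wing in its middle, the knob at (319,214), the brush left of it at (268,190) and the screwdriver right of it at (366,180). Next I measure the positions.

```bash
cat > h.py <<'E'
import numpy as np, cv2
def foc(c): return 200/np.tan(np.radians(c["fov_y"])/2)
def ray(c,px,z):
    px=np.atleast_2d(np.asarray(px,float)); f=foc(c)
    d=np.c_[(px[:,0]-c["cx"])/f,(px[:,1]-c["cy"])/f,np.ones(len(px))]@c["R"]
    o=-c["R"].T@c["t"]
    return o+d*((z-o[2])/d[:,2])[:,None]
def proj(c,X):
    X=np.atleast_2d(X); p=X@c["R"].T+c["t"]; return p[:,:2]/p[:,2:]*foc(c)+[c["cx"],c["cy"]]
def crop(c,x0,y0,w,h,s,fn): cv2.imwrite(fn,cv2.resize(c["img"][y0:y0+h,x0:x0+w],None,fx=s,fy=s,interpolation=cv2.INTER_CUBIC))
E
python3 - <<'E'
from plant import bot
from h import *
for n,(x0,y0) in {"top":(260,130),"scene":(250,170)}.items():
    c=bot.capture(n); im=c["img"]; crop(c,x0,y0,120,100,6,f"pics/{n}_z.png")
    hsv=cv2.cvtColor(im,cv2.COLOR_BGR2HSV)
    m=cv2.inRange(hsv,(5,180,120),(16,255,255)); m[:y0]=0;m[y0+100:]=0;m[:,:x0]=0;m[:,x0+120:]=0
    cs,_=cv2.findContours(m,cv2.RETR_EXTERNAL,cv2.CHAIN_APPROX_NONE); k=max(cs,key=cv2.contourArea)
    P=ray(c,k[:,0,:],98.)
    r=cv2.minAreaRect(P[:,:2].astype(np.float32)); print(n,cv2.contourArea(k),r, cv2.boxPoints(r).round(0).tolist())
    w=cv2.inRange(hsv,(0,0,140),(180,90,255)); 
    f=np.zeros_like(m); cv2.drawContours(f,[cv2.convexHull(k)],-1,255,-1); f=cv2.erode(f,np.ones((3,3)))
    N,L,S,C=cv2.connectedComponentsWithStats(w&f)
    for i in range(1,N): print(S[i],C[i].round(1),ray(c,C[i],98.).round(1))
    rd=cv2.inRange(hsv,(0,150,60),(4,255,255)); rd[:y0]=0;rd[y0+100:]=0;rd[:,:x0]=0;rd[:,x0+120:]=0
    N,L,S,C=cv2.connectedComponentsWithStats(rd)
    for i in range(1,N): print('red',S[i],C[i].round(1),ray(c,C[i],55.).round(1))
E
```

```text
top 2365.5 ((624.4892578125, 38.7925910949707), (128.12908935546875, 177.99827575683594), 4.265383720397949) [[554.0, 123.0], [567.0, -55.0], [695.0, -45.0], [682.0, 132.0]]
[312 159   3  10  20] [313.4 163.1] [[669.4  41.7  98. ]]
[336 159   2   1   2] [336.5 159. ] [[680.1 -29.   98. ]]
[311 171   1   1   1] [311. 171.] [[645.3  49.3  98. ]]
[308 173   5   3   5] [310. 174.] [[636.2  52.6  98. ]]
[314 176   6   4   6] [316.5 177.5] [[625.   33.1  98. ]]
[309 181   1   1   1] [309. 181.] [[614.9  56.1  98. ]]
[321 181   1   1   1] [321. 181.] [[613.9  19.7  98. ]]
[318 184   1   1   1] [318. 184.] [[605.  29.  98.]]
[315 188   3   9  20] [316.2 191.8] [[581.3  35.2  98. ]]
[293 193   2   1   2] [293.5 193. ] [[579.5 103.8  98. ]]
red [362 172  12  26 168] [367.1 184.4] [[ 605.4 -122.6   55. ]]
red [316 219   2   1   2] [316.5 219. ] [[501.5  36.9  55. ]]
red [320 218   1   1   1] [320. 218.] [[504.3  26.   55. ]]
scene 1703.5 ((627.0579833984375, 40.53028869628906), (126.97554016113281, 178.7559051513672), 4.1446123123168945) [[557.0, 125.0], [570.0, -53.0], [697.0, -44.0], [684.0, 134.0]]
[322 205   2   2   2] [322.5 205.5] [[587.1  33.7  98. ]]
[325 204   1   1   1] [325. 204.] [[577.9  36.2  98. ]]
[305 224   3   3   3] [306. 225.] [[674.5  39.9  98. ]]
red [271 195  18  21 154] [280.1 205.1] [[636.1 -98.1  55. ]]
```

View pics/top_z.png

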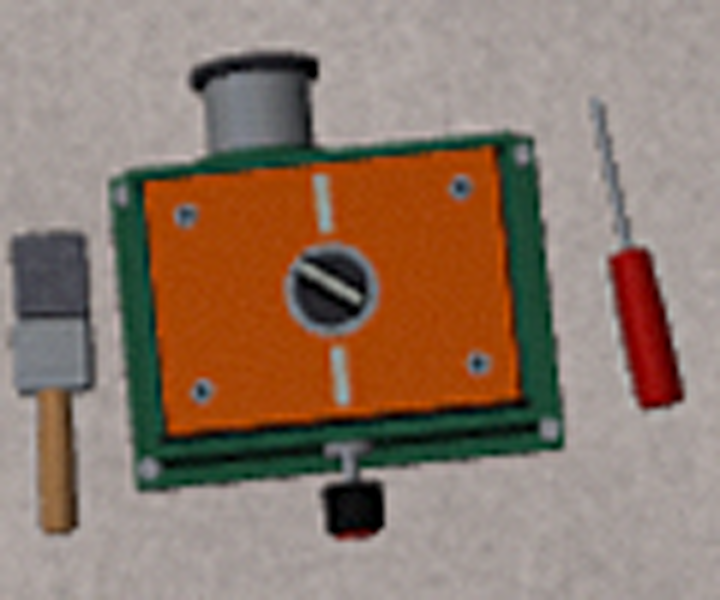

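View pics/scene_z.png

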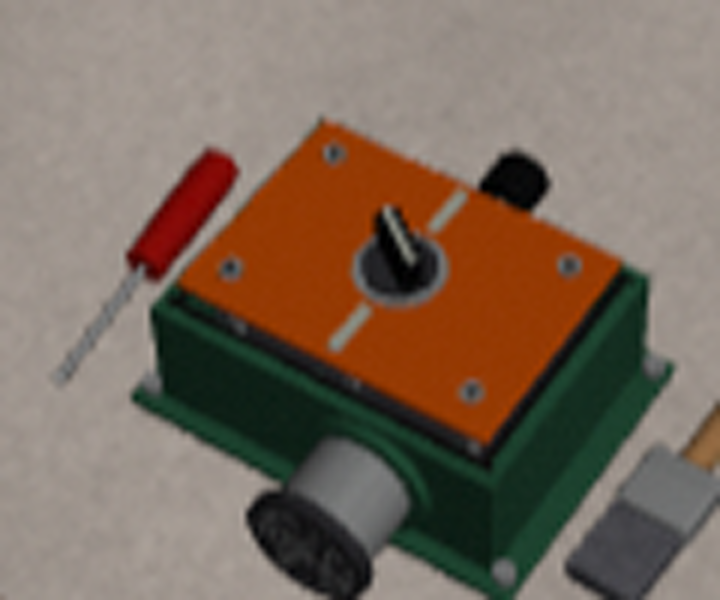

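>>> servo_tool:
  angular:
    - [0,0,-2]
    - [0,0,-4]
    - [0,0,-6]
    - [0,0,-8]
    - [0,0,-10]
    - [0,0,-12]
    - [0,0,-12.8]
    - [0,0,-12.8]
    - [0,0,-12.8]
    - [0,0,-12.8]
  slide:
    - [10,15,0]
    - [32,47,0]
    - [54,79,0]
    - [76,112,0]
    - [98,145,0]
    - [120,178,0]
    - [142,211,0]
    - [164,243,0]
    - [186,275,0]
    - [208,305,0]
  grip: [1,1,1,1,1,1,1,1,1,1]

```text
time: 1.03
tool_pos: [362.1, -195.1, 206.2]
tcp_rot: [3.141, -0.0, 0.073]
contact_force: [0.6, -0.9, -0.4]
grip_width: 92.3
```

>>> servo_tool:
  angular:
    - [0,0,0]
    - [0,0,0]
    - [0,0,0]
    - [0,0,0]
    - [0,0,0]
    - [0,0,0]
    - [0,0,0]
    - [0,0,0]
    - [0,0,0]
    - [0,0,0]
  slide:
    - [21,31,0]
    - [43,63,0]
    - [65,96,0]
    - [87,129,0]
    - [109,161,0]
    - [128,190,-10]
    - [143,213,-30]
    - [154,228,-50]
    - [154,228,-60]
    - [154,228,-60]
  grip: [1,1,1,1,1,1,1,1,1,1]

```text
time: 1.87
tool_pos: [513.9, 31.6, 143.4]
tcp_rot: [-3.141, 0.006, 0.075]
contact_force: [-1.1, 0.1, -0.2]
grip_width: 91.6
```

Run:
```python
from plant import bot
from h import *
o=bot.get_obs(); print(o['tool_pos'],o['tcp_rot'],o['contact_force'],o['joint_positions'])
c=bot.capture("scene"); crop(c,250,140,150,120,5,"pics/s1.png")
```

```text
[513.88007528  31.6132729  143.37420851] [-3.14103057  0.00565233  0.07538184] [-1.12849932  0.12497637 -0.22287852] [-8.72610880e-02  3.87174244e-01  1.64140781e+00 -4.00870958e-04
  1.11867938e+00  1.40833114e+00]
```

View pics/s1.png

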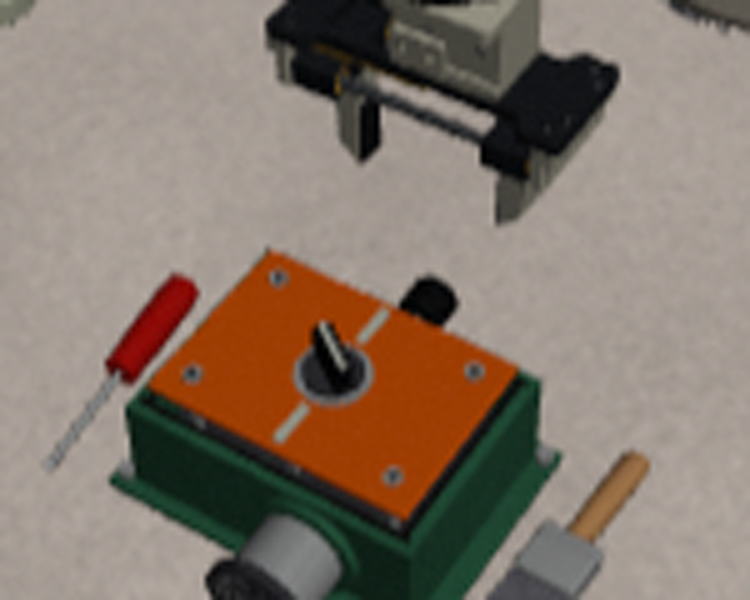

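The gripper is in front of and above the knob with its jaws to either side (fingers at about (360,130) and (510,200) in the crop). Descend and grip.

>>> servo_tool:
  angular:
    - [0,0,0]
    - [0,0,0]
    - [0,0,0]
    - [0,0,0]
    - [0,0,0]
    - [0,0,0]
    - [0,0,0]
  slide:
    - [0,0,-15]
    - [0,0,-40]
    - [0,0,-65]
    - [0,0,-90]
    - [0,0,-105]
    - [0,0,-109]
    - [0,0,-109]
  grip: [1,1,1,1,1,1,1]

```text
time: 2.5
tool_pos: [515.3, 29.9, 37.3]
tcp_rot: [3.141, 0.001, 0.072]
contact_force: [-0.3, -0.4, 0.6]
grip_width: 92.1
```

>>> servo_tool:
  angular:
    - [0,0,0]
    - [0,0,0]
    - [0,0,0]
    - [0,0,0]
    - [0,0,0]
    - [0,0,0]
    - [0,0,0]
    - [0,0,0]
    - [0,0,0]
    - [0,0,0]
  slide:
    - [0,0,0]
    - [0,0,0]
    - [0,0,0]
    - [0,0,0]
    - [0,0,0]
    - [0,0,0]
    - [0,0,0]
    - [0,0,0]
    - [0,0,0]
    - [0,0,0]
  grip: [-1,-1,-1,-1,-1,-1,-1,-1,-1,-1]

```text
time: 3.33
tool_pos: [515.7, 29.3, 37.0]
tcp_rot: [3.139, 0.0, 0.075]
contact_force: [-0.4, -10.2, -0.9]
grip_width: 30.1
```

Run:
```python
from plant import bot
from h import *
o=bot.get_obs(); print(o['tool_pos'],o['tcp_rot'],o['contact_force'],o['grip_width'])
c=bot.capture("top"); crop(c,240,130,150,120,5,"pics/t2.png")
c=bot.capture("scene"); crop(c,250,140,150,120,5,"pics/s2.png")
```

```text
[515.70391466  29.3398218   37.02768339] [3.13854505e+00 1.32595508e-04 7.47544301e-02] [ -0.37070644 -10.19360054  -0.87432728] 30.075251722325003
```

View pics/t2.png

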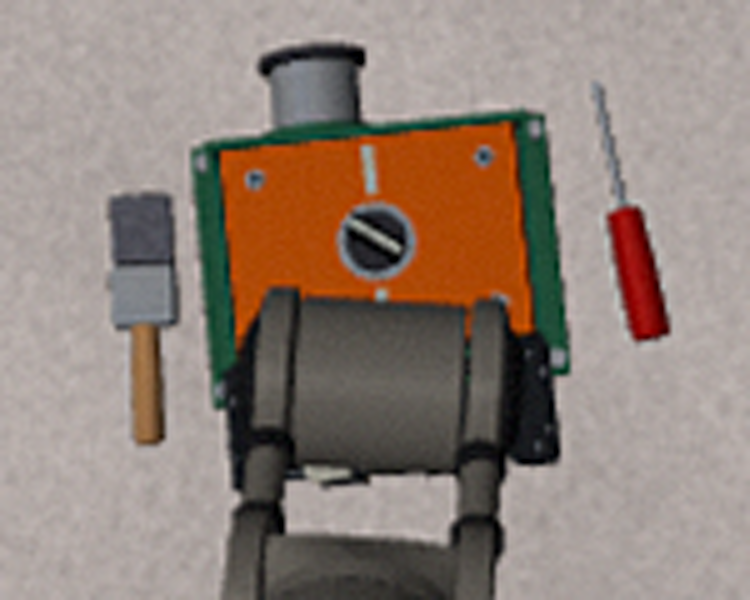

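View pics/s2.png

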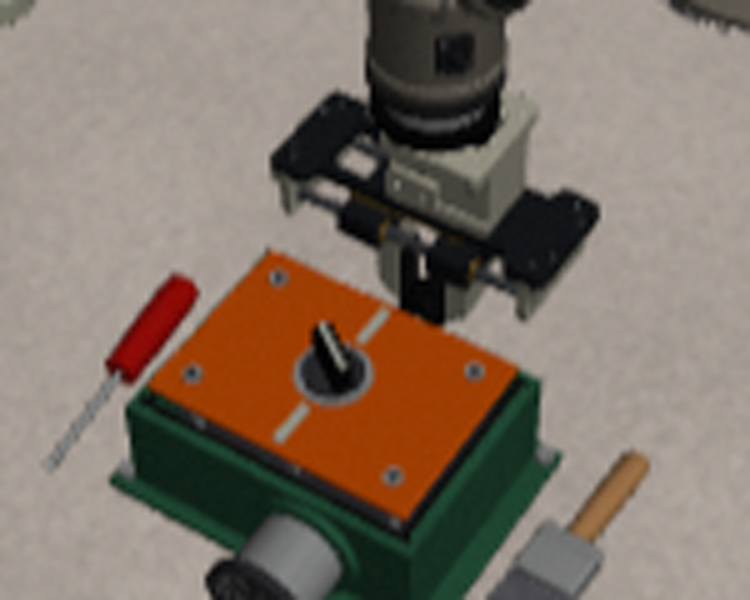

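>>> servo_tool:
  angular:
    - [0,0,0]
    - [0,0,0]
    - [0,0,0]
  slide:
    - [0,-0.7,0]
    - [0,-1.5,0]
    - [0,-1.5,0]
  grip: [-1,-1,-1]

```text
time: 3.68
tool_pos: [515.7, 29.3, 37.0]
tcp_rot: [3.141, -0.0, 0.073]
contact_force: [1.5, -2.6, -1.0]
grip_width: 29.8
```

>>> servo_tool:
  angular:
    - [0,0,0]
    - [0,0,0]
    - [0,0,0]
    - [0,0,0]
    - [0,0,0]
    - [0,0,0]
    - [0,0,0]
    - [0,0,0]
    - [0,0,0]
    - [0,0,0]
  slide:
    - [-3,-0.2,0]
    - [-6,-0.4,0]
    - [-10,-0.7,0]
    - [-16,-1.2,0]
    - [-22,-1.6,0]
    - [-28,-2.1,0]
    - [-34,-2.5,0]
    - [-38,-2.8,0]
    - [-41.5,-3,0]
    - [-41.5,-3,0]
  grip: [-1,-1,-1,-1,-1,-1,-1,-1,-1,-1]

```text
time: 4.52
tool_pos: [475.7, 26.3, 37.2]
tcp_rot: [3.141, -0.005, 0.073]
contact_force: [7.7, -2.3, -9.9]
grip_width: 30.2
```

Run:
```python
from plant import bot
from h import *
o=bot.get_obs(); print(o['tool_pos'],o['tcp_rot'],o['contact_force'],o['grip_width'])
c=bot.capture("scene"); crop(c,250,140,150,120,5,"pics/s3.png")
```

```text
[475.73640024  26.25077543  37.20661228] [ 3.14095165 -0.00509128  0.07291801] [ 7.65558303 -2.27056765 -9.86722265] 30.198465850854575
```

View pics/s3.png

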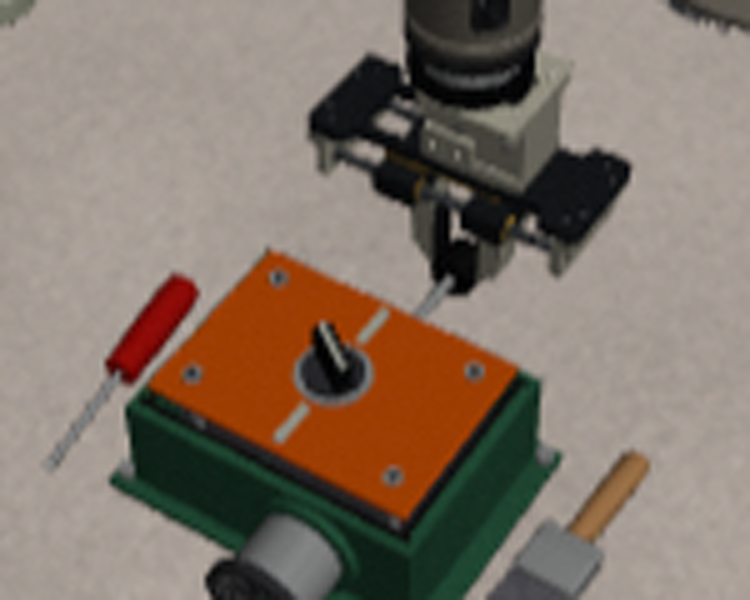

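The rod is exposed at about (435,295) and the tool has moved 40 mm. I'll pull a bit more to confirm the stop.

>>> servo_tool:
  angular:
    - [0,0,0]
    - [0,0,0]
    - [0,0,0]
    - [0,0,0]
  slide:
    - [-1,-0.1,0]
    - [-2,-0.1,0]
    - [-2,-0.1,0]
    - [-2,-0.1,0]
  grip: [-1,-1,-1,-1]

```text
time: 4.9
tool_pos: [475.7, 26.3, 37.2]
tcp_rot: [3.141, -0.008, 0.073]
contact_force: [14.1, -2.1, -14.7]
grip_width: 30.1
```

Stopped hard at 40.0 mm (x unchanged while the force doubled). Now push it home.

>>> servo_tool:
  angular:
    - [0,0,0]
    - [0,0,0]
    - [0,0,0]
    - [0,0,0]
    - [0,0,0]
    - [0,0,0]
    - [0,0,0]
    - [0,0,0]
    - [0,0,0]
    - [0,0,0]
  slide:
    - [4,0.3,0]
    - [8,0.6,0]
    - [13,1,0]
    - [19,1.4,0]
    - [25,1.8,0]
    - [31,2.3,0]
    - [37,2.7,0]
    - [42,3,0]
    - [45.5,3.1,0]
    - [45.5,3.1,0]
  grip: [-1,-1,-1,-1,-1,-1,-1,-1,-1,-1]

```text
time: 5.73
tool_pos: [515.7, 29.3, 36.9]
tcp_rot: [-3.142, 0.004, 0.074]
contact_force: [-3.9, -4.9, 4.5]
grip_width: 29.7
```

>>> servo_tool:
  angular:
    - [0,0,0]
    - [0,0,0]
    - [0,0,0]
  slide:
    - [1,0,0]
    - [1,0,0]
    - [1,0,0]
  grip: [-1,-1,-1]

```text
time: 5.98
tool_pos: [515.7, 29.3, 36.9]
tcp_rot: [-3.141, 0.006, 0.074]
contact_force: [-6.5, -4.6, 4.7]
grip_width: 30.2
```

>>> servo_tool:
  angular:
    - [0,0,0]
    - [0,0,0]
    - [0,0,0]
    - [0,0,0]
    - [0,0,0]
    - [0,0,0]
    - [0,0,0]
    - [0,0,0]
  slide:
    - [-2,0,0]
    - [-2.5,0,0]
    - [-2.5,0,0]
    - [-2.5,0,0]
    - [-2.5,0,0]
    - [-2.5,0,0]
    - [-2.5,0,0]
    - [-2.5,0,0]
  grip: [-1,-1,1,1,1,1,1,1]

```text
time: 6.65
tool_pos: [516.1, 29.7, 37.0]
tcp_rot: [-3.141, 0.0, 0.073]
contact_force: [0.3, -0.3, -0.1]
grip_width: 64.9
```

>>> servo_tool:
  angular:
    - [0,0,0]
    - [0,0,0]
    - [0,0,0]
    - [0,0,0]
    - [0,0,0]
    - [0,0,0]
    - [0,0,0]
    - [0,0,0]
  slide:
    - [0,0,15]
    - [0,0,45]
    - [0,0,80]
    - [0,0,115]
    - [0,0,150]
    - [0,0,180]
    - [0,0,190]
    - [0,0,190]
  grip: [1,1,1,1,1,1,1,1]

```text
time: 7.32
tool_pos: [517.5, 29.5, 229.8]
tcp_rot: [3.141, -0.006, 0.074]
contact_force: [0.5, 0.7, 0.1]
grip_width: 91.7
```

Run:
```python
from plant import bot
from h import *
o=bot.get_obs(); print(o['tool_pos'],o['tcp_rot'],o['contact_force'],o['grip_width'])
c=bot.capture("top"); crop(c,240,130,150,120,5,"pics/t4.png")
im=c["img"]; 
# wing slot: bright line inside disc
p=proj(c,[[625.5,38,124]])[0]; print(p)
x,y=p.round().astype(int); g=cv2.cvtColor(im,cv2.COLOR_BGR2GRAY)[y-6:y+7,x-6:x+7].astype(int); print(g)
c2=bot.capture("scene"); crop(c2,250,140,150,120,5,"pics/s4.png")
```

```text
[517.49743798  29.45473255 229.83065677] [ 3.14067569 -0.00595032  0.07354654] [0.52699138 0.71643062 0.11784363] 91.68305018150481
[314.65823743 176.19373605]
[[ 88  87  90 103 104 112 115 116 100  97  89  89  93]
 [ 90 105 125 132 117 111 119 112 124 131 112  96  89]
 [102  85  82  88  64  62  61  57  84 109 130 113  97]
 [130  87  25  15  21  30  35  34  34  54  92 126 113]
 [121 140 150  84  20   9  26  32  37  34  41  94 124]
 [ 63  82 137 155 118  50   8   8  34  40  34  40 121]
 [ 44   2  46  89 127 147 120  53  15  24  34  29  96]
 [ 59  12   0   7  49 106 159 158  89  21  11  15  94]
 [ 61  29  30  21   0  25  79 137 151 148  66   0  92]
 [ 42  34  39  37  22   5   5  42  84 141 128  49  86]
 [ 42  47  44  45  46  40  38  31  34  66  78  44  54]
 [ 58  54  52  52  54  53  55  55  49  51  46  47  43]
 [ 59  58  61  57  59  61  59  58  57  57  51  53  53]]
```

View pics/t4.png

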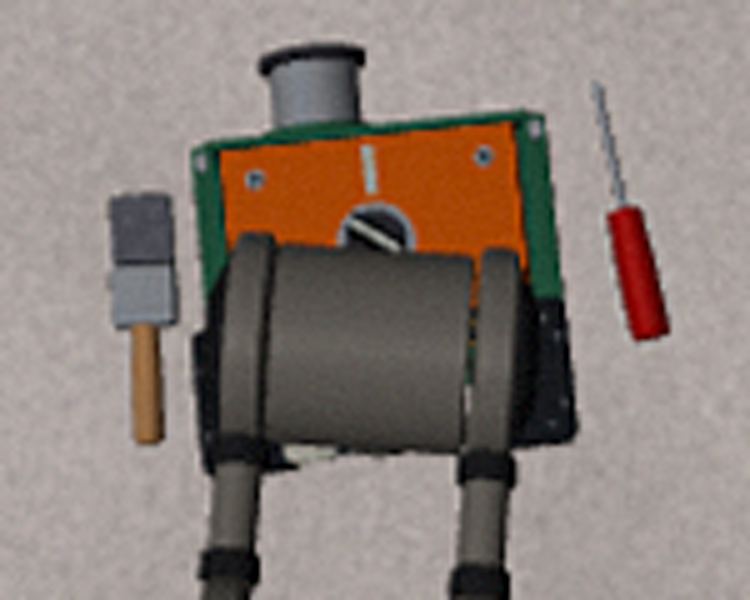

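View pics/s4.png

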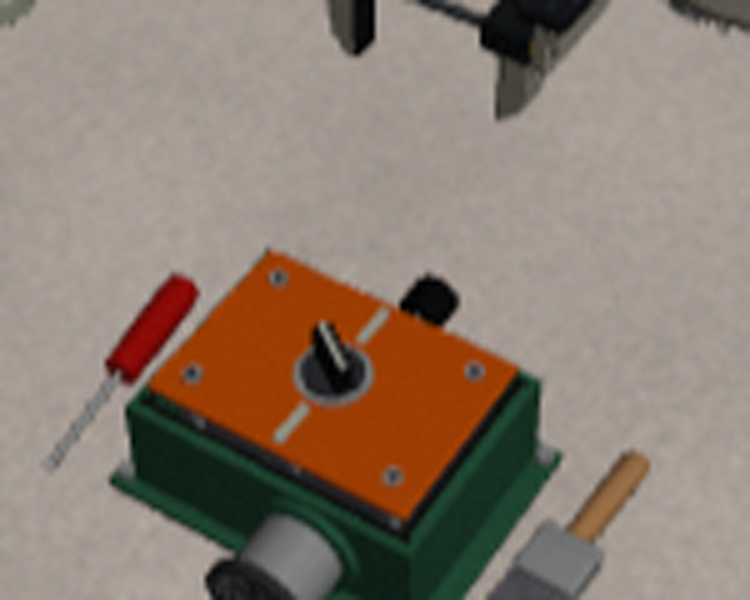

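The knob is back where it began (430,300 in the crop). Measure the slot angle and centre.

Run:
```python
from plant import bot
from h import *
for n,fn,lo in(("top","pics/top0.png",85),("scene","pics/scene0.png",85)):
    c=bot.capture(n); im=cv2.imread(fn); g=cv2.cvtColor(im,cv2.COLOR_BGR2GRAY).astype(float)
    p=proj(c,[[625.3,38,124]])[0]; ys,xs=np.mgrid[0:400,0:640]
    W=ray(c,np.c_[xs.ravel(),ys.ravel()],124.)[:,:2]
    d=np.hypot(*(W-[625.3,38]).T); s=(d<(19 if n=="top" else 22))&(g.ravel()>lo)
    # keep largest component
    N,L,S,C=cv2.connectedComponentsWithStats(s.reshape(400,640).astype(np.uint8)); i=1+np.argmax(S[1:,4]); s=(L==i).ravel()
    w=g.ravel()[s]-60; P=W[s]; m=np.average(P,axis=0,weights=w); e,v=np.linalg.eigh(np.cov((P-m).T,aweights=w)); v=v[:,1]
    print(n,p,s.sum(),m.round(1),np.degrees(np.arctan2(v[1],v[0]))%180, np.sqrt(e*12))
```

```text
top [314.65975774 176.26022095] 19 [624.5  38.5] 58.13729640165815 [ 4.35985219 36.48755663]
scene [315.67501242 208.36227185] 14 [625.3  38.4] 57.76365312802675 [ 3.54271751 39.21846044]
```

>>> servo_tool:
  angular:
    - [0,0,6]
    - [0,0,12]
    - [0,0,18]
    - [0,0,25]
    - [0,0,32]
    - [0,0,39]
    - [0,0,45]
    - [0,0,51]
    - [0,0,53.8]
    - [0,0,53.8]
  slide:
    - [10,1,0]
    - [24,2,0]
    - [40,3,0]
    - [56,4.5,0]
    - [72,6,-10]
    - [88,7,-20]
    - [100,8,-35]
    - [109,8.6,-50]
    - [109,8.6,-65]
    - [109,8.6,-72]
  grip: [1,1,1,1,1,1,1,1,1,1]

```text
time: 8.35
tool_pos: [623.4, 38.2, 150.3]
tcp_rot: [-3.135, 0.003, 1.014]
contact_force: [-0.1, -0.3, 0.4]
grip_width: 91.7
```

>>> servo_tool:
  angular:
    - [0,0,0]
    - [0,0,0]
    - [0,0,0]
  slide:
    - [0,0,0]
    - [0,0,0]
    - [0,0,0]
  grip: [0.2,0.2,0.2]

```text
time: 8.6
tool_pos: [625.2, 38.0, 155.7]
tcp_rot: [3.141, -0.0, 1.011]
contact_force: [0.2, -0.3, 0.7]
grip_width: 76.1
```

Run:
```python
from plant import bot
from h import *
o=bot.get_obs(); print(o['tool_pos'],o['tcp_rot'],o['contact_force'],o['grip_width'])
c2=bot.capture("scene"); crop(c2,250,120,150,120,5,"pics/s5.png")
```

```text
[625.24792382  37.99724406 155.68040139] [ 3.14077041e+00 -4.25787486e-04  1.01114071e+00] [ 0.20785011 -0.29522055  0.65837847] 76.10126340508543
```

View pics/s5.png

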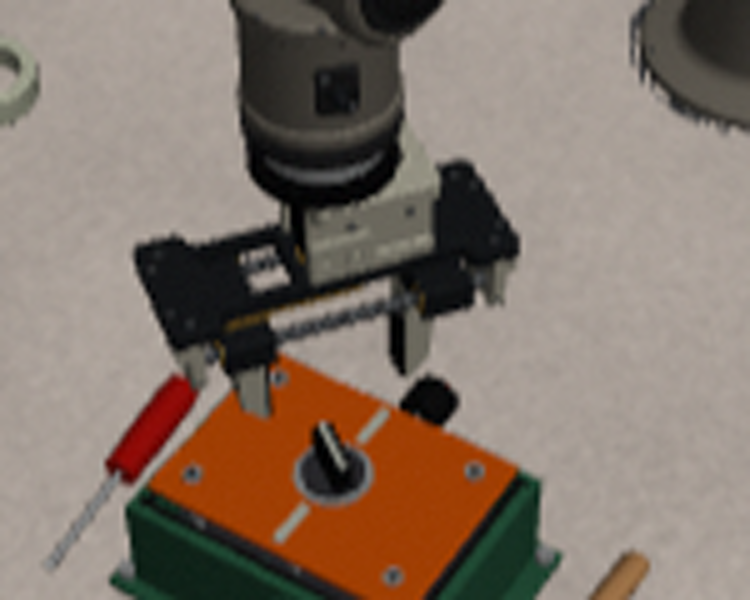

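Fingers at (255,390) and (410,350) stand on either side of the wing at (330,450). Descend slowly.

>>> servo_tool:
  angular:
    - [0,0,0]
    - [0,0,0]
    - [0,0,0]
    - [0,0,0]
    - [0,0,0]
    - [0,0,0]
    - [0,0,0]
    - [0,0,0]
    - [0,0,0]
    - [0,0,0]
  slide:
    - [0,0,-5]
    - [0,0,-13]
    - [0,0,-21]
    - [0,0,-29]
    - [0,0,-36]
    - [0,0,-41]
    - [0,0,-45]
    - [0,0,-48]
    - [0,0,-49.5]
    - [0,0,-49.5]
  grip: [0,0,0,0,0,0,0,0,0,0]

```text
time: 9.48
tool_pos: [625.0, 38.0, 105.3]
tcp_rot: [-3.141, 0.0, 1.012]
contact_force: [0.6, 0.3, 0.0]
grip_width: 46.0
```

>>> servo_tool:
  angular:
    - [0,0,0]
    - [0,0,0]
    - [0,0,0]
    - [0,0,0]
    - [0,0,0]
    - [0,0,0]
    - [0,0,0]
    - [0,0,0]
  slide:
    - [0,0,0]
    - [0,0,0]
    - [0,0,0]
    - [0,0,0]
    - [0,0,0]
    - [0,0,0]
    - [0,0,0]
    - [0,0,0]
  grip: [-1,-1,-1,-1,-1,-1,-1,-1]

```text
time: 10.15
tool_pos: [625.1, 38.0, 105.6]
tcp_rot: [3.141, 0.0, 1.012]
contact_force: [0.2, 0.1, 0.9]
grip_width: 1.2
```

Run:
```python
from plant import bot
from h import *
o=bot.get_obs(); print(o['tool_pos'],o['tcp_rot'],o['contact_force'],o['moment'],o['grip_width'])
c2=bot.capture("scene"); crop(c2,270,150,100,75,8,"pics/s6.png")
c2=bot.capture("top"); crop(c2,270,130,100,75,8,"pics/t6.png")
```

```text
[625.06628158  38.03676043 105.56584829] [3.14146234e+00 1.46533597e-05 1.01241776e+00] [0.21412767 0.13543976 0.86148761] [-0.03760298 -0.08963031  0.01176536] 1.2434536121855524
```

View pics/s6.png

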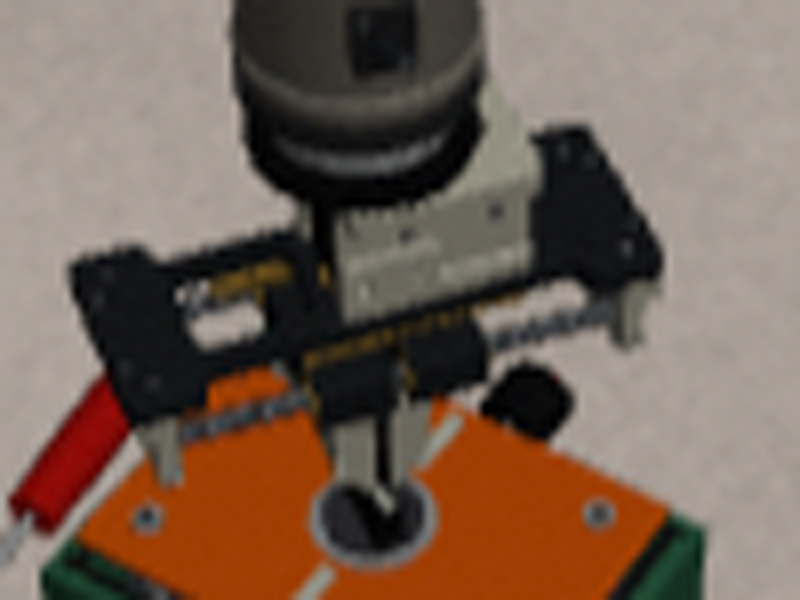

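View pics/t6.png

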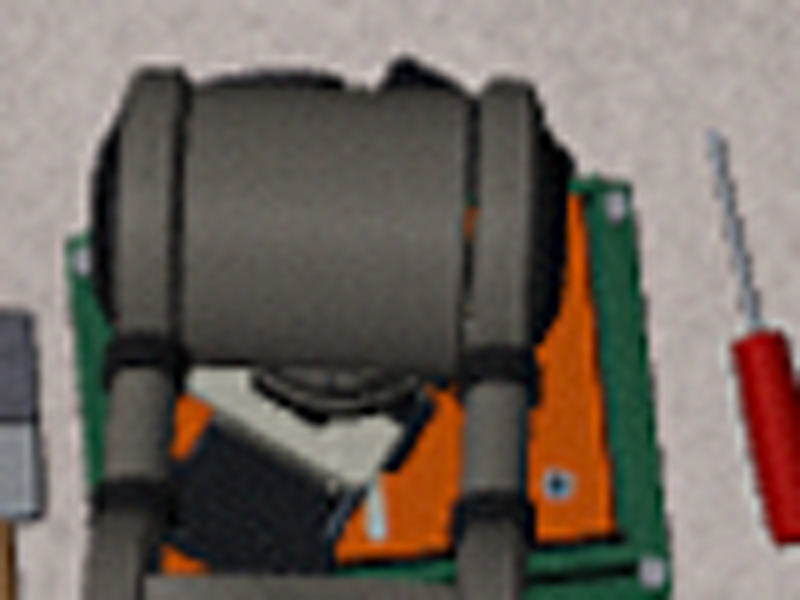

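Run:
```python
from plant import bot
from h import *
c=bot.capture("scene"); im=c["img"]; f=foc(c)
R=c["range_z"]; np.set_printoptions(linewidth=220,suppress=True)
ys,xs=np.mgrid[196:222,306:332]
z=R[ys,xs]; cam=np.stack([(xs-c["cx"])/f*z,(ys-c["cy"])/f*z,z],-1)
W=(cam-c["t"])@c["R"]
print(W[...,2].round(0).astype(int))
crop(c,300,185,40,40,15,"pics/s7.png")
for z in(98,105,115,124,134): print(z,proj(c,[[625,38,z]]))
```

```text
[[198 206 214 216 215 215 219 215 218 217 216 216 216 214 206 212 210 211 208 208 207 205 203 203 970  -2]
 [191 208 216 217 215 217 217 215 216 212 213 214 211 214 201 208 208 208 205 203 203 202 201 199 198  -1]
 [208 208 210 215 216 214 217 214 212 209 210 210 205 209 177 204 205 204 203 199 199 198   2   2   1  65]
 [211 209 208 211 214 210 212 207 208 209 204 205 205 204 173 203 201 196 200  99   0  -2   3  -3  62  67]
 [207 207 206 209 209 207 207 206 207 202 204 200 202 201 169 166 165 164 100 100  96  96  -1   2  65  64]
 [100 100  98 203 206 205 204 200 203 200 197 196 164 165 970 164 162 160  96  96 101  97  98  99  59  56]
 [ 99 102  97 194 201 199 198 198 198 167 165 162 159 162 160 158 157 156  98  96  99 102 100  99  98  96]
 [ 98  97  99  96 196 166 166 163 165 161 161 159 156 160 152 151 151 150  99 100 100  97  98  95  98 100]
 [ 96  96  97 101 147 164 161 160 158 155 158 154 151 150 152 151 148 147  99  99 100  99  98 101 100  99]
 [ 96  95 101 100 141 153 155 156 153 153 153 147 148 148 148 147 145  98  99 101  98 100 100  99  97  99]
 [ 99 102  99  99  98 148 152 
[... 1151 characters left out ...]
9  96 101 101 102  99 103 105  99 102 104 106 106 102 103  97 101  97 100  98  99  97  96  99  97 100]
 [ 96  97 100  98  99 101  98  97 102 103 104 104 100  98  99  99  99  99  96  99 100  98  99  97  99 100]
 [ 98  96  98  95  97 100 102 100 101  98 100  96 100 100 100  97  96  97  95  98 100  99  99  98  97  98]
 [ 98 100 100  99  98  98  99  97 102  98  99  99  98  97  95  99  97 100  98  98  96 101  96 100  98  98]
 [ 99 100  96 100  98 100  97  99  99  98 101  97 101  98  95 100  98  98  98 101  97  98  99 101  99  97]]
98 [[315.95712923 213.99745035]]
105 [[315.89891941 212.48238027]]
115 [[315.8148249  210.29359042]]
124 [[315.73818036 208.29870615]]
134 [[315.65193288 206.0538793 ]]
```

View pics/s7.png

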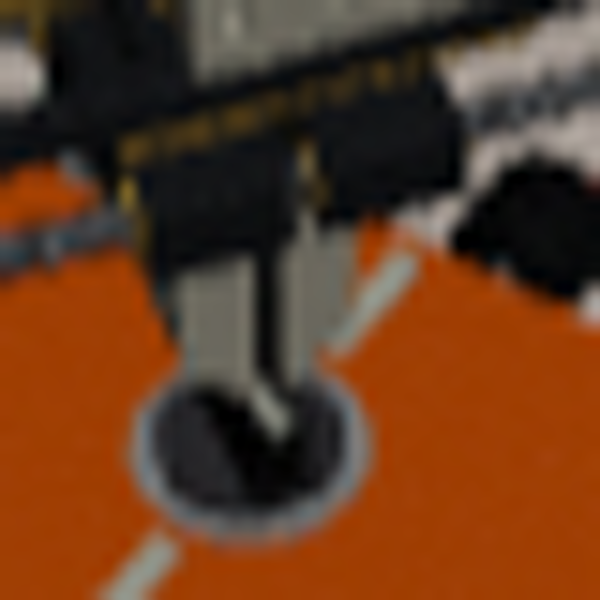

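Run:
```python
from plant import bot
from h import *
c=bot.capture("scene")
a=np.radians(58); b=np.array([np.cos(a),np.sin(a),0]); j=np.array([-np.sin(a),np.cos(a),0])
for z in(155.7,165,175): 
  print(z)
  for s in(1,-1):
    P=[np.array([625,38,z])+s*q*j+e*9.5*b for q in(38,50) for e in(1,-1)]
    print(((proj(c,P)-[250,120])*5).round(0).tolist())
```

```text
155.7
[[396.0, 399.0], [383.0, 376.0], [415.0, 393.0], [403.0, 370.0]]
[[270.0, 436.0], [259.0, 412.0], [249.0, 442.0], [238.0, 418.0]]
165
[[396.0, 388.0], [383.0, 365.0], [415.0, 382.0], [403.0, 359.0]]
[[269.0, 425.0], [258.0, 401.0], [248.0, 431.0], [238.0, 407.0]]
175
[[396.0, 376.0], [383.0, 353.0], [416.0, 370.0], [403.0, 347.0]]
[[268.0, 413.0], [257.0, 390.0], [247.0, 419.0], [236.0, 395.0]]
```

Run:
```python
import cv2
im=cv2.imread("pics/s5.png"); cv2.imwrite("pics/s5b.png",cv2.resize(im[320:480,150:470],None,fx=2.5,fy=2.5))
```

```text
(no output)
```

View pics/s5b.png

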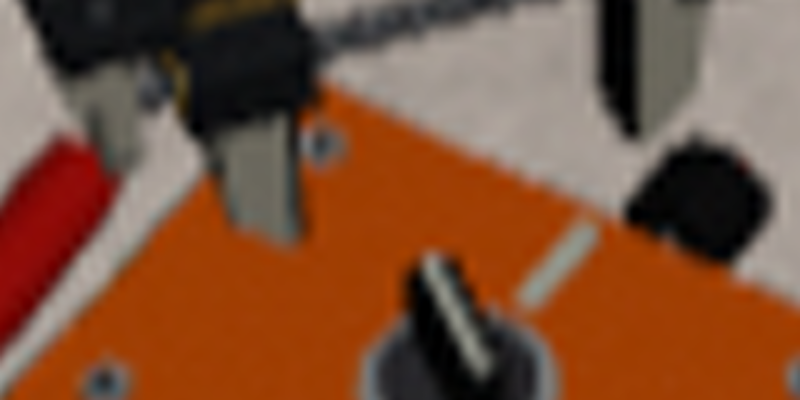

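The closed fingers' depth readings (about 128) and the edges in this view put the fingertips about 20 mm higher than tool_pos says. The knob chord of 30 mm agrees with that. So they closed just above the wing. I'll open, go lower in small steps and check.

>>> servo_tool:
  angular:
    - [0,0,0]
    - [0,0,0]
    - [0,0,0]
    - [0,0,0]
    - [0,0,0]
    - [0,0,0]
    - [0,0,0]
    - [0,0,0]
  slide:
    - [0,0,3]
    - [0,0,3]
    - [0,0,3]
    - [0,0,3]
    - [0,0,3]
    - [0,0,3]
    - [0,0,3]
    - [0,0,3]
  grip: [0,0,0,0,0,0,0,0]

```text
time: 11.02
tool_pos: [625.0, 38.0, 108.5]
tcp_rot: [3.142, 0.0, 1.012]
contact_force: [0.4, 0.4, 0.3]
grip_width: 44.9
```

>>> servo_tool:
  angular:
    - [0,0,0]
    - [0,0,0]
    - [0,0,0]
    - [0,0,0]
    - [0,0,0]
    - [0,0,0]
  slide:
    - [0,0,-4]
    - [0,0,-8]
    - [0,0,-12]
    - [0,0,-15]
    - [0,0,-17]
    - [0,0,-17]
  grip: [0,0,0,0,0,0]

```text
time: 11.52
tool_pos: [624.7, 38.1, 90.8]
tcp_rot: [-3.141, 0.001, 1.012]
contact_force: [0.7, 0.6, 0.4]
grip_width: 46.3
```

Run:
```python
from plant import bot
from h import *
print(bot.grasp_offset)
o=bot.get_obs(); print(o['tool_pos'],o['tcp_rot'],o['contact_force'],o['grip_width'])
c=bot.capture("scene"); crop(c,290,175,60,50,13,"pics/s8.png")
a=np.radians(58); b=np.array([np.cos(a),np.sin(a),0]); j=np.array([-np.sin(a),np.cos(a),0]); w=o['grip_width']/2
for z in(o['tool_pos'][2],98,103,108,113):
  print(z,((proj(c,[np.array([625,38,z])+s*q*j+9.5*b for s in(1,-1) for q in (w,w+10)])-[290,175])*13).round(0).tolist())
```

```text
18.8
[624.69097278  38.06623421  90.75523907] [-3.14058621e+00  5.90920173e-04  1.01238085e+00] [0.66866358 0.5562784  0.41795302] 46.34005634067501
90.75523907185162 [[448.0, 528.0], [489.0, 516.0], [257.0, 587.0], [215.0, 600.0]]
98 [[448.0, 508.0], [489.0, 496.0], [256.0, 567.0], [214.0, 580.0]]
103 [[448.0, 494.0], [489.0, 481.0], [255.0, 553.0], [213.0, 566.0]]
108 [[447.0, 480.0], [489.0, 467.0], [254.0, 539.0], [212.0, 551.0]]
113 [[447.0, 466.0], [489.0, 453.0], [253.0, 524.0], [211.0, 537.0]]
```

View pics/s8.png

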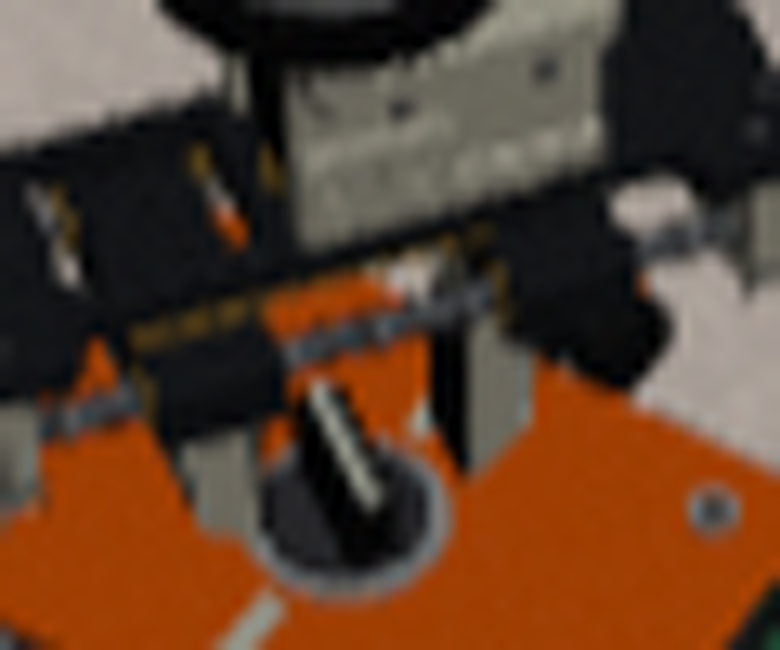

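Fingertips now at about z 109–110 (edges at (255,535) and (465,472)), which puts the bar well between them. Go 3 mm lower and close.

>>> servo_tool:
  angular:
    - [0,0,0]
    - [0,0,0]
    - [0,0,0]
    - [0,0,0]
    - [0,0,0]
    - [0,0,0]
    - [0,0,0]
    - [0,0,0]
    - [0,0,0]
    - [0,0,0]
  slide:
    - [0,0,-1.5]
    - [0,0,-3]
    - [0,0,-3]
    - [0,0,-3]
    - [0,0,-3]
    - [0,0,-3]
    - [0,0,-3]
    - [0,0,-3]
    - [0,0,-3]
    - [0,0,-3]
  grip: [0,0,-1,-1,-1,-1,-1,-1,-1,-1]

```text
time: 12.4
tool_pos: [625.8, 37.6, 88.7]
tcp_rot: [3.14, -0.0, 1.012]
contact_force: [4.4, -1.5, -1.7]
grip_width: 12.0
```

>>> servo_tool:
  angular:
    - [0,0,0]
    - [0,0,-5]
    - [0,0,-11]
    - [0,0,-17]
    - [0,0,-23]
    - [0,0,-29]
    - [0,0,-35]
    - [0,0,-40]
    - [0,0,-40]
    - [0,0,-40]
  slide:
    - [0.8,-0.4,0]
    - [0.8,-0.4,0]
    - [0.8,-0.4,0]
    - [0.8,-0.4,0]
    - [0.8,-0.4,0]
    - [0.8,-0.4,0]
    - [0.8,-0.4,0]
    - [0.8,-0.4,0]
    - [0.8,-0.4,0]
    - [0.8,-0.4,0]
  grip: [-1,-1,-1,-1,-1,-1,-1,-1,-1,-1]

```text
time: 13.23
tool_pos: [625.9, 37.6, 88.7]
tcp_rot: [3.141, -0.0, 0.317]
contact_force: [0.8, -1.5, -0.3]
grip_width: 11.8
```

>>> servo_tool:
  angular:
    - [0,0,-5]
    - [0,0,-10]
    - [0,0,-13.8]
    - [0,0,-13.8]
    - [0,0,-13.8]
  slide:
    - [0,-0.2,0]
    - [0,-0.3,0]
    - [0,-0.3,0]
    - [0,-0.3,0]
    - [0,-0.3,0]
  grip: [-1,-1,-1,-1,-1]

```text
time: 13.65
tool_pos: [625.9, 37.6, 88.7]
tcp_rot: [-3.141, -0.0, 0.077]
contact_force: [1.1, 0.2, 1.4]
grip_width: 11.6
```

Run:
```python
from plant import bot
from h import *
o=bot.get_obs(); print(o['tool_pos'],o['tcp_rot'],o['contact_force'],o['moment'],o['grip_width'])
c=bot.capture("scene"); crop(c,290,175,60,50,13,"pics/s9.png")
c=bot.capture("top"); crop(c,270,130,100,75,8,"pics/t9.png")
```

```text
[625.86298297  37.57625664  88.65595179] [-3.14133537e+00 -6.66767058e-05  7.71937395e-02] [1.13263487 0.20126469 1.35085801] [ 0.08450448 -0.23811307 -0.02010698] 11.621257703627228
```

View pics/s9.png

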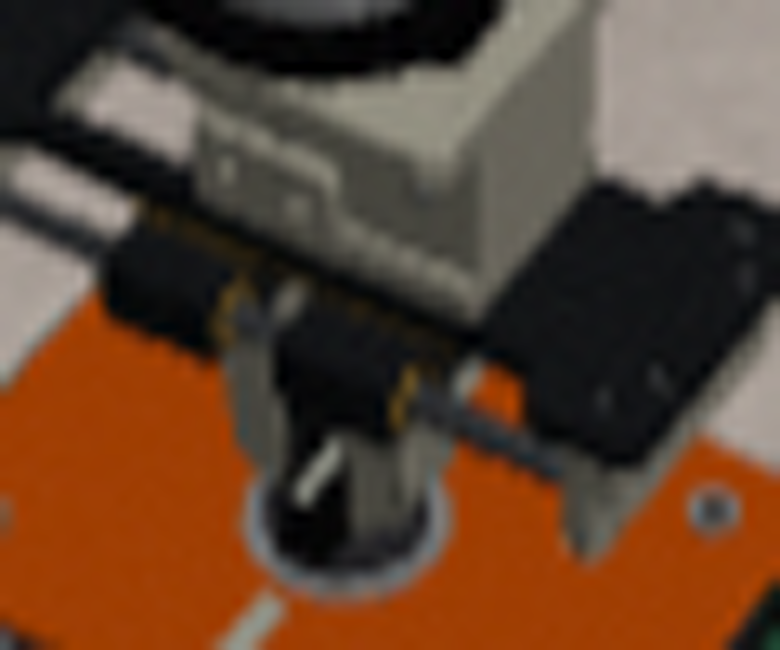

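View pics/t9.png

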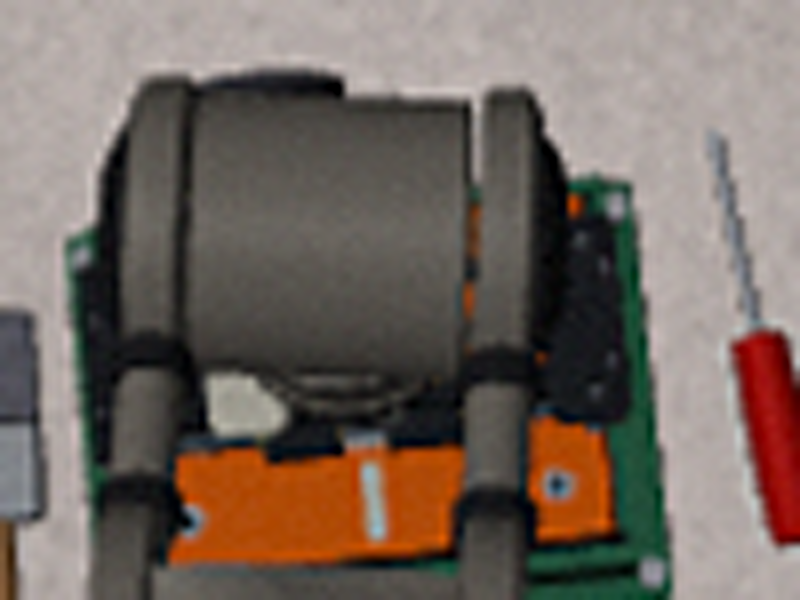

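The slot at (320,475) runs parallel to and in line with the mark at (250,620), and the yaw is 0.077 against the trap's 0.073. Now press down.

>>> servo_tool:
  angular:
    - [0,0,0]
    - [0,0,0]
    - [0,0,0]
    - [0,0,0]
    - [0,0,0]
    - [0,0,0]
    - [0,0,0]
    - [0,0,0]
  slide:
    - [0,0,-1]
    - [0,0,-2]
    - [0,0,-3]
    - [0,0,-4]
    - [0,0,-5]
    - [0,0,-6]
    - [0,0,-7]
    - [0,0,-7]
  grip: [-1,-1,-1,-1,-1,-1,-1,-1]

```text
time: 14.42
tool_pos: [625.9, 37.6, 81.8]
tcp_rot: [-3.141, -0.0, 0.074]
contact_force: [-0.4, 1.4, 6.3]
grip_width: 11.6
```

>>> servo_tool:
  angular:
    - [0,0,0]
    - [0,0,0]
    - [0,0,0]
    - [0,0,0]
    - [0,0,0]
    - [0,0,0]
    - [0,0,0]
  slide:
    - [0,0,-1]
    - [0,0,-2]
    - [0,0,-3]
    - [0,0,-4]
    - [0,0,-5]
    - [0,0,-6]
    - [0,0,-6]
  grip: [-1,-1,-1,-1,-1,-1,-1]

```text
time: 15.0
tool_pos: [626.0, 37.5, 76.6]
tcp_rot: [3.142, -0.001, 0.074]
contact_force: [-1.2, 0.8, 9.0]
grip_width: 11.7
```

```bash
cat > cov.py <<'E'
from plant import bot
from h import *
import sys
o=bot.get_obs(); print(o['tool_pos'],o['tcp_rot'],o['contact_force'],o['moment'],o['grip_width'])
for n in("scene","top"):
    c=bot.capture(n); im=c["img"]; f=foc(c); hsv=cv2.cvtColor(im,cv2.COLOR_BGR2HSV)
    m=cv2.inRange(hsv,(5,180,100),(16,255,255)); m[:130]=0;m[270:]=0;m[:,:250]=0;m[:,390:]=0
    m=cv2.erode(m,np.ones((3,3))); ys,xs=np.nonzero(m); z=c["range_z"][ys,xs]; k=z>0; ys,xs,z=ys[k],xs[k],z[k]
    W=(np.c_[(xs-c["cx"])/f*z,(ys-c["cy"])/f*z,z]-c["t"])@c["R"]
    print(n,len(z),"cover top z",np.median(W[:,2]), W[:,2].std()); crop(c,270,150,100,75,8,f"pics/{sys.argv[1]}_{n}.png")
E
python3 cov.py p1
```

```text
[625.97080477  37.53231035  76.61549686] [ 3.14157589e+00 -8.09311336e-04  7.39394665e-02] [-1.15094606  0.768       8.99198974] [0.21938938 0.3506735  0.04983599] 11.657120153743538
scene 968 cover top z 86.35380406691594 1.700921318052047
top 307 cover top z 85.58591698695777 3.48409766406991
```

View pics/p1_scene.png

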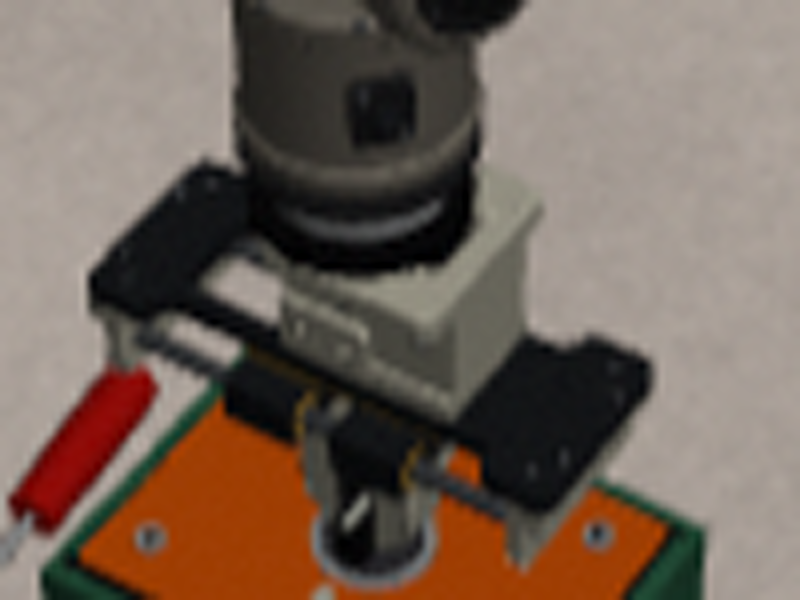

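Cover top now at about 86 mm, down 12 as it should be. Add preload against the rim.

>>> servo_tool:
  angular:
    - [0,0,0]
    - [0,0,0]
    - [0,0,0]
    - [0,0,0]
    - [0,0,0]
  slide:
    - [0,0,-0.7]
    - [0,0,-1.4]
    - [0,0,-2]
    - [0,0,-2]
    - [0,0,-2]
  grip: [-1,-1,-1,-1,-1]

```text
time: 15.52
tool_pos: [626.1, 37.5, 76.5]
tcp_rot: [3.141, -0.002, 0.074]
contact_force: [-6.4, 1.1, 21.0]
grip_width: 11.9
```

>>> servo_tool:
  angular:
    - [0,0,0]
    - [0,0,0]
    - [0,0,0]
    - [0,0,0]
    - [0,0,0]
    - [0,0,0]
    - [0,0,0]
    - [0,0,0]
  slide:
    - [0,0,0]
    - [0,0,0]
    - [0,0,0]
    - [0,0,0]
    - [0,0,0]
    - [0,0,0]
    - [0,0,0]
    - [0,0,0]
  grip: [-1,-1,-1,-1,-1,-1,-1,-1]

```text
time: 16.18
tool_pos: [626.1, 37.5, 76.4]
tcp_rot: [3.141, -0.002, 0.074]
contact_force: [-6.7, 1.5, 20.3]
grip_width: 11.8
```

```bash
python3 cov.py p2
python3 - <<'E'
from plant import bot
from h import *
cv2.imwrite("pics/end.png",bot.capture("top")["img"])
E
```

```text
[626.06670089  37.54686161  76.44684334] [ 3.14133646e+00 -1.90202230e-03  7.40608500e-02] [-6.73155218  1.46582421 20.29190626] [0.31148307 1.16838614 0.01050763] 11.780120926118952
scene 967 cover top z 86.21143290798572 1.6598481991644565
top 304 cover top z 85.56319203509537 3.622781267144591
```

View pics/end.png

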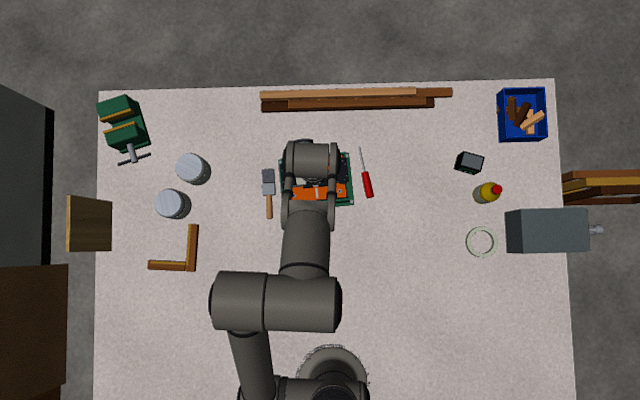

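View pics/p2_scene.png

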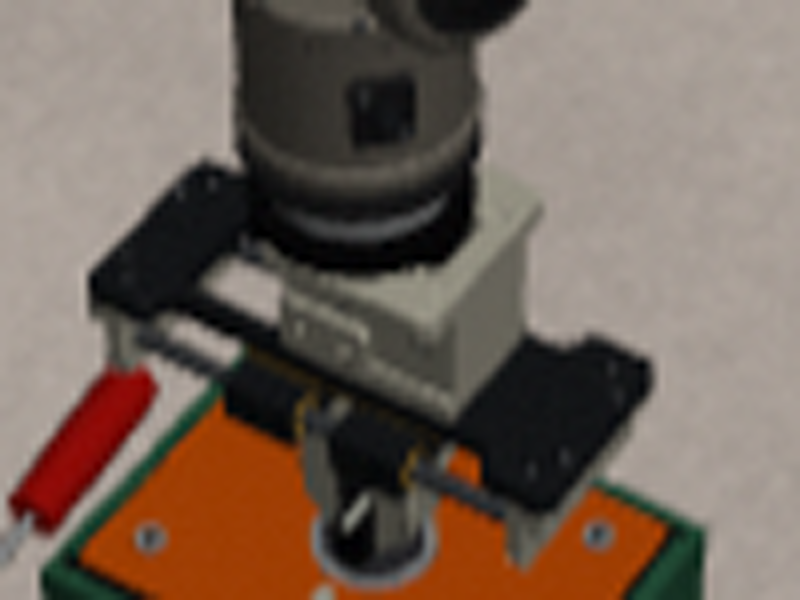

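The cover is flush, the slot at (355,515) points along the front mark, and brush, screwdriver and the rest are unmoved in the top view. Hand in.

```bash
python3 -c "
from plant import bot
print(bot.close_job())"
```

```text
the job is handed in; nothing more can be done
None
```

The job is done as asked and was handed in at about 16.5 s, with the gripper still holding the cover down.

- **Gate:** I pulled the knob 40.0 mm out to its stop; it did not move further as the pull rose to 14 N. I then pushed it home, and the tool ended at the same x (515.7 mm) as at the start. A picture afterwards showed the knob back in its first place. I could not see it in the last views.
- **Fastener:** With the cover still up, I gripped the wing (12 mm) and turned it about 54° clockwise. The tool's yaw then read 0.077, against 0.073 for the trap. In the picture the slot lined up with the marks.
- **Cover:** It went down 12.2 mm by tool travel. Camera depth put its top at about 86 mm, against 98 mm when up. It was firmly seated at about 20 N and held steady for 0.7 s before hand-in.
- **Other things:** In the last top view everything else on the bench was where it started.

**Fingertip height:** The fingertips turned out to be about 19–20 mm higher than the reported TCP. As a result the knob was held by its upper half only, and my first close on the wing shut just above it without moving anything. I found this in the images and corrected it by going lower.

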